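# Zero a colour probe and hold a reading on a sloping paint-out

### The job

Read the colour of the paint-out that lies on the sloping table easel: lift the black colour probe out of its stand, zero it by holding it upright with its nose on the middle of the round white calibration tile for a second, then hold it square to the sloping panel with its nose inside the stuck-on paper ring. Each time press gently, only until the sprung nose is about half pushed in (the fine line round it meets the barrel). Touch the painted panel nowhere outside the paper ring, leave the other things where they stand, and finish while still holding the probe on the spot.

Things in the scene. Friction and masses are not known exactly. Their poses are not given: they have to be found in the camera images.
- probe: Loose colour probe, about 165 g, 140 mm long, standing upright nose down in its stand. Origin in the middle of the nose's face (nose fully out), z up along the probe. From that face: steel nose, dia 18, to 18 mm; black barrel, dia 26, to 60; grey collar, dia 38, to 66 (rests on the stand's rim); black grip 30 x 30 mm square, flats across x and y, to 138 (hold it about 105 up). In the stand the nose's face is 10 mm above the table.
- nose (a joint): How far the sprung nose is pushed into the barrel along the probe's z: 0 fully out, 0.012 m fully in. Its spring pushes with 1.5 N at the start of the stroke, 3.3 N at half stroke (6 mm), 5.1 N at the end. A fine dark line runs round the nose 12 mm from its face: at half stroke it meets the end of the barrel.
- nose_tip (a point): Middle of the face of the sprung nose (it moves with the nose); axes as the probe's. The face is flat, 18 mm across.
- stand: Fixed stand of the probe: upright aluminium tube, 44 mm outside, 30 mm bore, rim 70 mm above the table, on a dark round foot 84 mm across and 6 mm thick. Origin on the table under the tube's axis. Lift the probe straight up by 65 mm or more to clear it.
- tile: Fixed white calibration tile: round white ceramic disc, 48 mm across, its flat top 16 mm above the table, in a black round holder 68 mm across and 13 mm high. Origin on the table under its centre. Tile and stand may stand on either side of the easel.
- tile_top (a point): Centre of the white tile's level top face.
- easel: Fixed wooden table easel, about 300 mm wide and 215 mm deep. Its board slopes at 25 degrees (0.436 rad) from level, rising away from the robot at yaw 0; a ledge 12 mm thick closes its low edge and rises 7 mm above the panel's face. Origin on the table under the middle of the board, x towards its high edge.
- panel: Fixed rigid test panel lying on the easel, 200 mm (x, up the slope) by 280 mm (y) by 6 mm, painted brown inside a white margin. Origin in the middle of its painted face, z square out of the face. The face is 90 mm above the table in the middle.
- ring: Flat white paper ring stuck on the panel (nothing to feel), 36 mm inside and 52 mm outside diameter; it marks the spot to be read and may lie anywhere on the painted part. Origin on the painted face in the ring's middle, z square out of the face, x up the slope.
- dropper1: Loose amber dropper bottle, 33 mm across, 103 mm high, origin at its foot. Leave it alone.
- dropper2: Loose amber dropper bottle like the other, origin at its foot. Leave it alone.
- jar: Loose glass pigment jar, 72 mm across, 69 mm high, origin at its foot. Leave it alone.
- muller: Loose glass muller, foot 60 mm across, 82 mm high, origin at its foot. Leave it alone.
- knife: Loose palette knife lying flat, 204 mm long, 18 mm high, along its x, origin on the table about its middle. Leave it alone.
- mortar: Loose white mortar bowl, 96 mm across, 55 mm high, beside the easel, origin at its foot. Leave it alone.
- amber: Loose amber bottle, 58 mm across, 130 mm high, beside the easel, origin at its foot. Leave it alone.

How it is judged:
By the outcome, as a careful person would: the job done as asked, in the order asked, and still so for the second after the job is handed in, while the arm keeps its last pose, push and grip.
It also fails if it takes over 53 s, if anything falls off the work surface, if the arm or the gripper's body presses on something with over 40 N, if the wrist force passes 120 N, or if a joint passes its speed limit or range.

### The arm

A 6-joint arm with a two-finger parallel gripper is mounted at the origin on the work surface. World frame = base frame: x ahead of the robot, y to its left, z up, the work surface at z = 0. Lengths are in m, angles in rad, forces in N, time in s.
With the tool pointing down it reaches from about 0.275 to 0.75 m from the base axis. Payload 10.2 kg.
Tool frame: the origin (TCP) lies midway between the tips of the shut fingers; the grasp point (between the pads) lies 19 mm behind it (env.hold_point_z is the distance from the TCP to the grasp point, in m); z points along the fingers, y is the line along which they close (so a half turn about z gives the same grasp; the last joint's range is limited). The gripper opens to 85 mm and grips with 20 to 120 N. Pads are 22 mm wide; open, the fingers measure 114 mm over their backs; the gripper's body (76 mm by 85 mm) begins 54 mm behind the grasp point. The pads swing forward as they close: fully open they stand 13 mm farther back than shut.
Start: joints at [-1.462, 0.313, 1.498, -0, 1.331, -0.223], TCP at [0.171, -0.496, 0.21] pointing down, gripper open.
Joint ranges: [-2.94, 2.94], [-0.97, 2.17], [0.19, 2.56], [-1.23, 4.37], [0.02, 3.11], [-2.88, 2.88]. Speed limits (rad/s): [2.39, 2.39, 3.01, 3.14, 3.14, 3.14].

### API

Orientations are given as a unit quaternion [x, y, z, w].
In Python, from bench import env, kinematics, monitor, eyes, job gives the robot as it stands. The module is installed in compiled form; this text tells all that it offers. Calls block until the motion is done:
- env.reach(position, orientation): joint-space move of the TCP to a pose.
- env.movel(position, velocity=0.15, frame=None, guard=None): straight line of the TCP; frame=None keeps the orientation; velocity is the mean speed in m/s. With guard (N) it stops when the force on the tool has changed by that much, and returns True; else False.
- env.set_joints(angles): joint-space move.
- env.release() and env.close_gripper(effort=None): open the fingers fully, or close them until they stop; effort is the grip in N (None keeps the last).
- env.hold(seconds).
- kinematics.ik(position, orientation): joint angles nearest the present ones, or None.
- monitor.sense(): the state.
- eyes.grab_frame(name): name is "scene" or "top"; returns a dict with "frame" (420x560x3 uint8, red, green, blue), "mtx" (3x3 intrinsics, pixels), "view" (4x4, takes a point from world to camera coordinates). Camera axes: x right, y down, z forward; pixel columns grow to the right and rows downward; lengths in m; the calibration is good to about 2 mm. A picture is of the moment at which its call begins. There is no depth.
A pose or a line that the arm cannot do raises env.MotionError and nothing moves.
- job.hand_in(): hands the job in; it is judged then, once.
The state is a dict: "clock": time; "joints": joint angles; "qvel": joint speeds; "joint_efforts": joint torques, N m; "position": TCP position; "ee_rot": TCP orientation; "contact_force": force on the tool from outside, world axes, zero at the start; "ft_torque": the same for the moment, N m; "finger_gap": opening from 0.0 (shut) to 1.0 (fully open); "gripper_force": force on a finger pad.
Only numpy, scipy, OpenCV 4.12 (cv2) and the standard library are available. Lean on these libraries where they do the work, as an engineer would, in place of code of your own. Each camera call takes 0.05 s, during which the arm holds its last target. There are 200 camera calls.

## Working session

There is one attempt and no reset: what is moved stays moved. The work goes in short steps, each a Python script; the robot and the scene stay as the last script left them, time stands still between calls to the robot, and variables do not carry over. Pictures are saved under pics/ and viewed, at most 10 in all, crops included, and the job is handed in when it is done.

```bash
mkdir -p pics; python3 - <<'E'
from bench import env, kinematics, monitor, eyes, job
import cv2, numpy as np
for n in("scene","top"):
    f=eyes.grab_frame(n); cv2.imwrite(f"pics/{n}0.png",f["frame"][:,:,::-1]); np.savez(f"{n}0.npz",**f)
    v=f["view"]; print(n,f["mtx"].round(1).tolist(),(-v[:3,:3].T@v[:3,3]).round(3),v[:3,:3].round(3).tolist())
s=monitor.sense();print(s["clock"],s["position"],s["ee_rot"],s["contact_force"],env.hold_point_z)
E
```

```text
scene [[420.5, 0.0, 272.0], [0.0, 420.5, 204.7], [0.0, 0.0, 1.0]] [ 1.224 -0.346  0.717] [[0.446, 0.895, -0.005], [0.548, -0.277, -0.789], [-0.708, 0.35, -0.614]]
top [[424.4, 0.0, 278.6], [0.0, 424.4, 213.6], [0.0, 0.0, 1.0]] [0.433 0.014 1.016] [[0.014, -1.0, 0.003], [-0.991, -0.015, -0.13], [0.13, -0.001, -0.992]]
0.1 [ 0.170989   -0.49610033  0.20949976] [ 9.86270811e-01  1.65134918e-01  4.43428483e-05 -5.85990652e-04] [0.37527695 0.18359753 0.05791348] 0.0187
```

View pics/scene0.png

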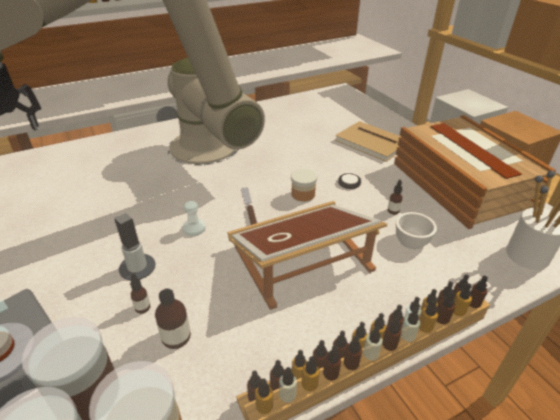

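View pics/top0.png

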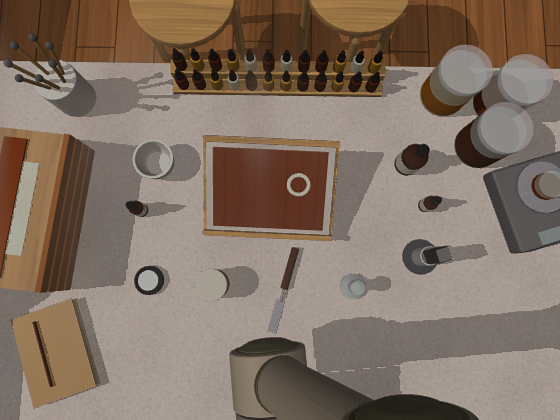

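The probe and stand are at the right (top view, about 435,256), the tile is at (149,280) and the ring at (298,185) on the brown panel. The easel is almost at yaw 0. Next I'll measure these and look at enlarged crops.

```bash
cat > h.py <<'E'
import numpy as np, cv2
def cam(f): 
    v=f["view"]; R=v[:3,:3]; return f["mtx"],R,-R.T@v[:3,3]
def ray(f,p):
    K,R,c=cam(f); return c, R.T@np.linalg.inv(K)@np.array([p[0],p[1],1.])
def onplane(f,p,p0,n=(0,0,1)):
    c,d=ray(f,p); n=np.array(n,float); return c+d*(n@(np.array(p0)-c))/(n@d)
def proj(f,X):
    K,R,c=cam(f); q=K@(R@(np.array(X)-c)); return q[:2]/q[2]
def tri(f,p,g,q):
    c,d=ray(f,p); e,h=ray(g,q); s=np.linalg.lstsq(np.c_[d,-h],e-c,rcond=None)[0]
    a,b=c+d*s[0],e+h*s[1]; return (a+b)/2,np.linalg.norm(a-b)
E
cat > m.py <<'E'
from h import *
T=dict(np.load("top0.npz"));S=dict(np.load("scene0.npz"))
def rs(f):
    i=f["frame"].astype(int); return i
def biggest(m,roi):
    z=np.zeros(m.shape,np.uint8);x0,y0,x1,y1=roi;z[y0:y1,x0:x1]=m[y0:y1,x0:x1]
    c,_=cv2.findContours(z,cv2.RETR_EXTERNAL,cv2.CHAIN_APPROX_NONE); return max(c,key=cv2.contourArea)
def brown(f,roi):
    i=rs(f); m=((i[...,0]-i[...,2]>40)&(i[...,0]<150)&(i[...,1]<75)).astype(np.uint8)
    c=biggest(m,roi); h=cv2.convexHull(c); q=cv2.approxPolyDP(h,0.03*cv2.arcLength(h,True),True)[:,0]
    msk=np.zeros(m.shape,np.uint8); cv2.fillConvexPoly(msk,h,1); msk=cv2.erode(msk,np.ones((5,5)))
    r=((i.min(2)>110)&(msk>0)).astype(np.uint8); r=biggest(r,roi)
    return q,cv2.fitEllipse(r)
res=[]
for f,roi in((T,(205,138,335,238)),(S,(228,205,388,262))):
    q,e=brown(f,roi); print(q.tolist(),np.round(e[0],1),np.round(e[1],1)); res.append((q,e))
print("ring tri",tri(T,res[0][1][0],S,res[1][1][0]))
i=rs(T); t=biggest((i.min(2)>150).astype(np.uint8),(138,268,162,294)); e=cv2.fitEllipse(t); print("tile",e,onplane(T,e[0],(0,0,.016)))
i=rs(S); t=biggest((i.min(2)>150).astype(np.uint8),(340,172,362,188)); e2=cv2.fitEllipse(t); print("tile",e2,onplane(S,e2[0],(0,0,.016)))
a=cv2.resize(T["frame"][230:280,395:465],None,fx=8,fy=8,interpolation=2)
b=cv2.resize(S["frame"][208:283,105:165],None,fx=8,fy=8,interpolation=2)
b=cv2.resize(b,(320,400)); 
cv2.imwrite("pics/crop1.png",np.hstack([cv2.resize(a,(480,343))[:343],cv2.resize(S["frame"][208:283,105:165],(274,343),interpolation=2)])[:,:,::-1])
E
python3 m.py
```

```text
[[213, 147], [327, 152], [322, 229], [214, 225]] [298.1 184.1] [22.  22.4]Traceback (most recent call last):
  File "m.py", line 16, in <module>
    q,e=brown(f,roi); print(q.tolist(),np.round(e[0],1),np.round(e[1],1)); res.append((q,e))
        ~~~~~^^^^^^^
  File "m.py", line 12, in brown
    r=((i.min(2)>110)&(msk>0)).astype(np.uint8); r=biggest(r,roi)
                                                   ~~~~~~~^^^^^^^
  File "m.py", line 7, in biggest
    c,_=cv2.findContours(z,cv2.RETR_EXTERNAL,cv2.CHAIN_APPROX_NONE); return max(c,key=cv2.contourArea)
                                                                            ~~~^^^^^^^^^^^^^^^^^^^^^^^
ValueError: max() iterable argument is empty
```

```bash
python3 - <<'E'
s=open('m.py').read()
a=s.index("for f,roi in"); b=s.index("print(\"ring tri\"")
s=s[:a]+'''q,e=brown(T,(205,138,335,238)); print(q.tolist(),e)
i=rs(S); eS=cv2.fitEllipse(biggest((i.min(2)>110).astype(np.uint8),(266,230,294,245))); print(eS)
C=[onplane(T,p,(0,0,.09)) for p in q]
L1=np.cross([*q[0],1],[*q[2],1]);L2=np.cross([*q[1],1],[*q[3],1]);x=np.cross(L1,L2);pc=x[:2]/x[2]
P=onplane(T,pc,(0,0,.09)); print("panel",P)
for yaw in(-.06,-.04,-.02,0,.02):
    n=np.array([-np.sin(.4363)*np.cos(yaw),-np.sin(.4363)*np.sin(yaw),np.cos(.4363)])
    u=np.array([np.cos(.4363)*np.cos(yaw),np.cos(.4363)*np.sin(yaw),np.sin(.4363)]);w=np.cross(n,u)
    print(yaw,[[round(float((onplane(T,p,P,n)-P)@k),4) for k in(u,w)] for p in q],onplane(T,e[0],P,n))
print("ring tri",tri(T,e[0],S,eS[0]))
'''+s[s.index("i=rs(T); t="):]
open('m.py','w').write(s)
E
python3 m.py
```

```text
[[213, 147], [327, 152], [322, 229], [214, 225]] ((298.0593566894531, 184.1122283935547), (21.955402374267578, 22.43687629699707), 76.02296447753906)
((279.1216125488281, 236.97088623046875), (7.513774394989014, 23.250274658203125), 80.15166473388672)
panel [0.60886497 0.03401823 0.09      ]
-0.06 [[0.0847, 0.1271], [0.0919, -0.1189], [-0.0837, -0.1256], [-0.0935, 0.1209]] [ 0.62013586 -0.02947753  0.0970211 ]
-0.04 [[0.0872, 0.1254], [0.0896, -0.1206], [-0.0864, -0.1242], [-0.0909, 0.1224]] [ 0.62024457 -0.02950269  0.0964861 ]
-0.02 [[0.0896, 0.1236], [0.0872, -0.1223], [-0.089, -0.1227], [-0.0883, 0.1238]] [ 0.62035383 -0.02952797  0.09594837]
0 [[0.092, 0.1218], [0.0848, -0.124], [-0.0915, -0.1212], [-0.0857, 0.1252]] [ 0.62046361 -0.02955338  0.09540808]
0.02 [[0.0943, 0.1199], [0.0824, -0.1257], [-0.0941, -0.1196], [-0.083, 0.1266]] [ 0.62057387 -0.02957889  0.09486537]
ring tri (array([ 0.61988253, -0.02975539,  0.09754877]), np.float64(0.0006715009492796965))
tile ((147.55023193359375, 279.89501953125), (18.64818572998047, 19.16669464111328), 53.636878967285156) [0.40442538 0.31516127 0.016     ]
tile ((350.8158264160156, 176.5956268310547), (11.082687377929688, 21.84703254699707), 91.44157409667969) [0.39980921 0.32296356 0.016     ]
```

View pics/crop1.png

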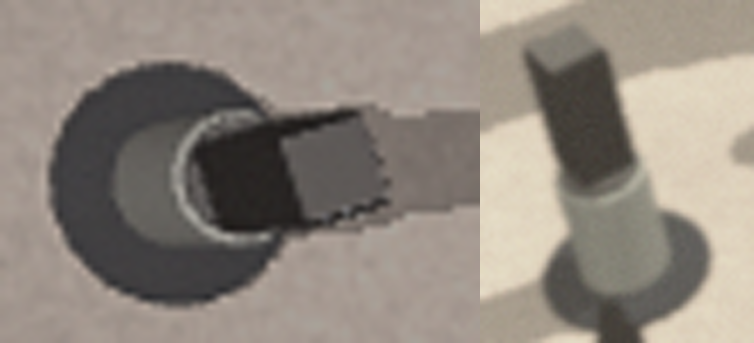

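The crop shows the grip's top face at top pixel ≈(443.6,254.2) and scene pixel ≈(123.7,218.8), with the stand's foot centred at ≈(420.2,256.5). Next: the probe position and grip yaw, and a better tile fit.

```bash
cat > m2.py <<'E'
from h import *
from m import T,S,biggest
tp=lambda x,y:(395+x/6.857-.5,230+y/6.857-.5); sp=lambda x,y:(105+x/4.567-.5,208+y/4.567-.5)
ct=[tp(*p) for p in((280,135),(362,112),(388,195),(300,222))]; cs=[sp(*p) for p in((44,48),(96,25),(126,50),(76,75))]
for f,c in((T,ct),(S,cs)):
    W=np.array([onplane(f,p,(0,0,.148)) for p in c]); print("grip",W.mean(0), [np.degrees(np.arctan2(*(W[(k+1)%4]-W[k])[1::-1])).round(1) for k in range(4)])
print(tri(T,np.mean(ct,0),S,np.mean(cs,0)), "foot",onplane(T,tp(173,182),(0,0,.006)))
for f,roi in((T,(125,258,172,304)),(S,(330,165,370,195))):
    i=f["frame"].astype(int); m=(i.max(2)<70).astype(np.uint8); c=biggest(m,roi); e=cv2.fitEllipse(cv2.convexHull(c))
    w=np.zeros(m.shape,np.uint8); cv2.fillConvexPoly(w,cv2.convexHull(c),1)
    c2=biggest(((i.min(2)>120)&(w>0)).astype(np.uint8),roi); e2=cv2.fitEllipse(c2)
    print("holder",e,onplane(f,e[0],(0,0,.008)),"tile",e2,onplane(f,e2[0],(0,0,.016)))
E
python3 m2.py | grep -v -e '^-\?0'
python3 - <<'E'
import numpy as np
from bench import env,kinematics
from scipy.spatial.transform import Rotation as R
for p,name in(((.42,-.31,.096),"st"),((.42,-.31,.2),"st up"),((.405,.318,.12),"tile"),((.62-.085*.42,-.0296,.096+.08),"ring")):
  for a in range(-90,100,30):
    q=R.from_euler('z',a,degrees=True)*R.from_euler('x',180,degrees=True)
    if name=="ring": q=R.from_euler('y',-.4363)*q
    j=kinematics.ik(p,q.as_quat()); print(name,a,None if j is None else np.round(j,2))
E
```

```text
[[213, 147], [327, 152], [322, 229], [214, 225]] ((298.0593566894531, 184.1122283935547), (21.955402374267578, 22.43687629699707), 76.02296447753906)
((279.1216125488281, 236.97088623046875), (7.513774394989014, 23.250274658203125), 80.15166473388672)
panel [0.60886497 0.03401823 0.09      ]
ring tri (array([ 0.61988253, -0.02975539,  0.09754877]), np.float64(0.0006715009492796965))
tile ((147.55023193359375, 279.89501953125), (18.64818572998047, 19.16669464111328), 53.636878967285156) [0.40442538 0.31516127 0.016     ]
tile ((350.8158264160156, 176.5956268310547), (11.082687377929688, 21.84703254699707), 91.44157409667969) [0.39980921 0.32296356 0.016     ]
grip [ 0.46964331 -0.32414618  0.148     ] [np.float64(-73.8), np.float64(-164.5), np.float64(107.5), np.float64(11.2)]
grip [ 0.46780636 -0.32410278  0.148     ] [np.float64(104.3), np.float64(19.3), np.float64(-72.2), np.float64(-160.1)]
(array([ 0.46950974, -0.32398431,  0.14904708]), np.float64(0.0004808303077483398)) foot [ 0.46923517 -0.32393329  0.006     ]
holder ((148.86634826660156, 279.97149658203125), (28.458322525024
[... 1292 characters left out ...]
.66]
ring 0 [-0.31  0.25  1.75  0.2   0.74  1.14]
ring 30 [-0.31  0.25  1.75  0.2   0.74  0.61]
ring 60 [-0.31  0.25  1.75  0.2   0.74  0.09]
ring 90 [-0.31  0.25  1.75  0.2   0.74 -0.43]Traceback (most recent call last):
  File "m2.py", line 9, in <module>
    i=f["frame"].astype(int); m=(i.max(2)<70).astype(np.uint8); c=biggest(m,roi); e=cv2.fitEllipse(cv2.convexHull(c))
                                                                                    ~~~~~~~~~~~~~~^^^^^^^^^^^^^^^^^^^
cv2.error: OpenCV(4.12.0) /io/opencv/modules/imgproc/src/shapedescr.cpp:361: error: (-201:Incorrect size of input array) There should be at least 5 points to fit the ellipse in function 'fitEllipseNoDirect'
```

```bash
cat >> h.py <<'E'
from scipy.spatial.transform import Rotation as Ro
YAW=np.radians(16.5)
QD=(Ro.from_euler('z',YAW)*Ro.from_euler('x',np.pi))
PX,PY=.4693,-.324
def snap(eyes,n,box,name,fx=6):
    f=eyes.grab_frame(n); x0,y0,x1,y1=box
    return f,cv2.resize(f["frame"][y0:y1,x0:x1],None,fx=fx,fy=fx,interpolation=2)[:,:,::-1]
E
python3 - <<'E'
from h import *
from bench import env,monitor,eyes
q=QD.as_quat()
env.reach([PX,PY,.22],q)
env.movel([PX,PY,.0963],.12)
env.close_gripper(60)
s=monitor.sense();print(s["clock"],s["position"],s["finger_gap"],s["gripper_force"],s["contact_force"],s["ft_torque"])
env.movel([PX,PY,.0963+.09],.12)
s=monitor.sense();print(s["clock"],s["position"],s["finger_gap"],s["gripper_force"],s["contact_force"],s["ft_torque"])
a=eyes.grab_frame("scene");b=eyes.grab_frame("top")
np.savez("s1.npz",**a)
cv2.imwrite("pics/l1.png",np.hstack([cv2.resize(a["frame"][140:290,60:190],None,fx=3,fy=3),cv2.resize(b["frame"][200:300,370:470],(390,450))[:,:390]])[:,:,::-1])
E
```

```text
3.1333 [ 0.46947623 -0.32417232  0.09664259] 0.343730615464589 59.88412320613861 [ 1.15649339 -0.13216643  3.40803717] [-0.00462602  0.00359638 -0.0462865 ]
4.0333 [ 0.46897876 -0.32369232  0.18535399] 0.3476579061398342 59.56227958202362 [ 0.03580347  0.01276266 -1.33496693] [-0.02569028 -0.02860028  0.00054787]
```

View pics/l1.png

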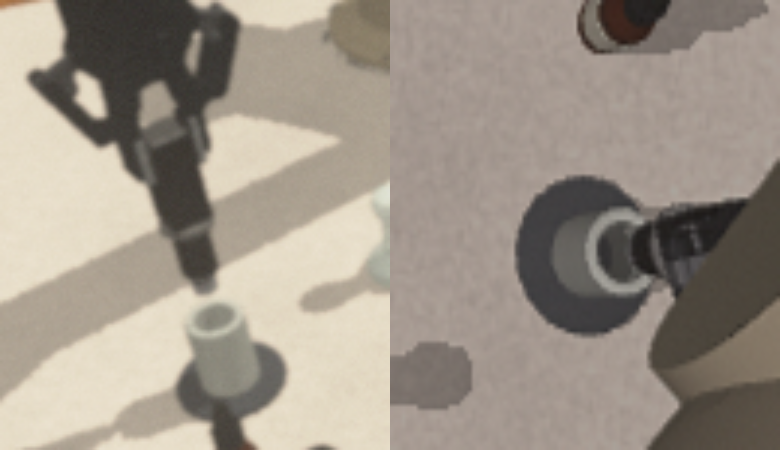

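Lifted and clear of the stand (nose at about scene px 127,236; stand rim at 132,247). Checking for tilt, then moving above the tile.

```bash
cat >> h.py <<'E'
OFF=.0963-.010   # TCP above nose face
TX,TY=.4045,.3152
E
python3 - <<'E'
from h import *
from bench import env,monitor,eyes
f=dict(np.load("s1.npz")); print("pred tip",proj(f,[.469,-.3237,.099]),"pred top",proj(f,[.469,-.3237,.237]))
z=.205
env.movel([PX,PY,z],.15); env.movel([TX,TY,z],.25)
env.movel([TX,TY,.016+OFF+.02],.12)
env.hold(.3)
s=monitor.sense();print(s["clock"],s["position"],s["contact_force"])
a=eyes.grab_frame("scene");b=eyes.grab_frame("top")
np.savez("s2.npz",**a);np.savez("t2.npz",**b)
print(proj(a,[TX,TY,.036]),proj(b,[TX,TY,.036]),proj(a,[TX,TY,.016]))
cv2.imwrite("pics/l2.png",np.hstack([cv2.resize(a["frame"][130:205,315:380],(390,450),interpolation=2),cv2.resize(b["frame"][240:315,115:180],(390,450),interpolation=2)])[:,:,::-1])
E
```

```text
pred tip [128.48560241 235.76183616] pred top [113.64472405 184.15680379]
8.2667 [0.4046294  0.31525698 0.12265319] [-0.59663392  0.35923129 -1.52060028]
[350.29711648 172.38969856] [144.87893589 280.07971231] [349.55381025 178.05750632]
```

View pics/l2.png

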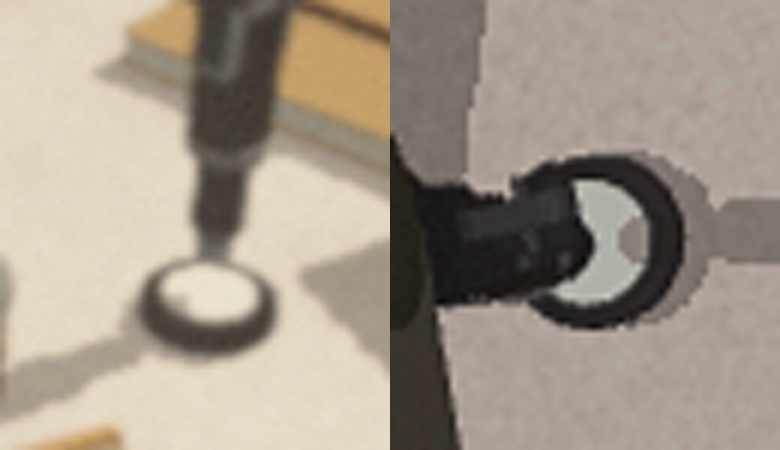

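The tile centre (scene ≈349.3,178.3) matches the prediction and the probe hangs upright over it. I'll press in small steps and watch the force.

```bash
cat >> h.py <<'E'
def press(env,monitor,tip0,n,Q,start,stop=-.010,goal=3.25):
    """step along -n from height `start` above tip0 until spring force reaches goal; returns log"""
    n=np.array(n); F=lambda: np.mean([(env.hold(.03),monitor.sense()["contact_force"])[1] for _ in range(3)],0)
    env.movel(tip0+n*(start+OFF),.05,frame=Q); env.hold(.25); f0=F(); h=start; log=[]
    while h>stop:
        h-=.001 if log and log[-1][1]>.8 else .0015
        env.movel(tip0+n*(h+OFF),.02,frame=Q); env.hold(.06); d=float((F()-f0)@n); log.append((round(h,4),round(d,2)))
        if d>=goal-.1: break
    return log
E
python3 - <<'E'
from h import *
from bench import env,monitor,eyes
print(monitor.sense()["contact_force"])
log=press(env,monitor,np.array([TX,TY,.016]),[0,0,1],QD.as_quat(),.004)
print(log)
s=monitor.sense();print(s["clock"],s["position"],s["contact_force"])
a=eyes.grab_frame("scene");np.savez("s3.npz",**a)
cv2.imwrite("pics/l3.png",cv2.resize(a["frame"][150:195,325:375],(500,450),interpolation=2)[:,:,::-1])
E
```

```text
[ 0.18948555  0.41942715 -1.63283837]
[(0.0025, -0.57), (0.001, -1.03), (-0.0005, 1.5), (-0.0015, 1.43), (-0.0025, 2.08), (-0.0035, 2.37), (-0.0045, 2.75), (-0.0055, 2.77), (-0.0065, 2.81), (-0.0075, 3.21)]
13.2667 [0.40450017 0.31521854 0.09482305] [0.81795975 0.04923476 2.55001794]
```

View pics/l3.png

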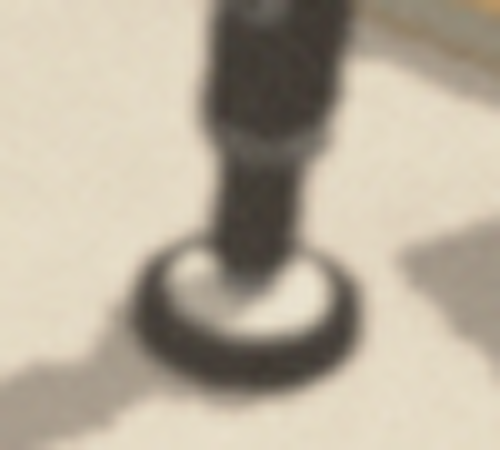

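The nose sits in the tile's middle. Force noise is about 0.5 N and the geometry says about 7.5 mm of stroke, so I'll ease back to 6 mm, average the force over the hold, and then move off.

```bash
python3 - <<'E'
from h import *
from bench import env,monitor,eyes
env.movel([TX,TY,.016+OFF-.006],.02)
F=lambda n:np.mean([(env.hold(.05),monitor.sense()["contact_force"])[1] for _ in range(n)],0)
f1=F(28); print("pressed",f1,monitor.sense()["position"])
env.movel([TX,TY,.016+OFF+.03],.08); env.hold(.3); f0=F(10); print("free",f0,"spring",f1-f0, monitor.sense()["clock"])
E
```

```text
pressed [1.11647825 1.19119199 2.16548615] [0.40449004 0.31519102 0.09629215]
free [ 0.32917795  0.17577201 -1.21162626] spring [0.78730031 1.01541998 3.3771124 ] 16.3667
```

Measured spring force is 3.38 N, so the stroke is about 6 mm and the zeroing is done. Moving above the ring.

```bash
cat >> h.py <<'E'
EY=-.025; TILT=Ro.from_euler('z',EY)*Ro.from_euler('y',-.4363)*Ro.from_euler('z',-EY)
N=TILT.apply([0,0,1]); QR=(TILT*QD).as_quat(); RING=np.array([.6202,-.0296,.0965])
E
python3 - <<'E'
from h import *
from bench import env,monitor,eyes
env.movel([TX,TY,.25],.2)
env.movel(RING+N*(OFF+.06),.2,frame=QR)
env.movel(RING+N*(OFF+.015),.1,frame=QR)
env.hold(.3)
s=monitor.sense();print(s["clock"],s["position"],RING+N*(OFF+.015),s["contact_force"])
a=eyes.grab_frame("scene");b=eyes.grab_frame("top")
np.savez("s4.npz",**a)
for f in(a,b): print(proj(f,RING),proj(f,RING+N*.015))
cv2.imwrite("pics/l4.png",np.hstack([cv2.resize(a["frame"][190:260,240:310],(390,390),interpolation=2),cv2.resize(b["frame"][145:215,265:335],(390,390),interpolation=2)])[:,:,::-1])
E
```

```text
20.0417 [ 0.57746423 -0.02856153  0.18878508] [ 0.57740511 -0.0285299   0.18831036] [ 0.13990705 -0.33553989 -1.82618091]
[279.40204801 237.38532288] [278.17087101 230.97341357]
[298.10358436 184.13146483] [298.31170402 185.75098402]
```

View pics/l4.png

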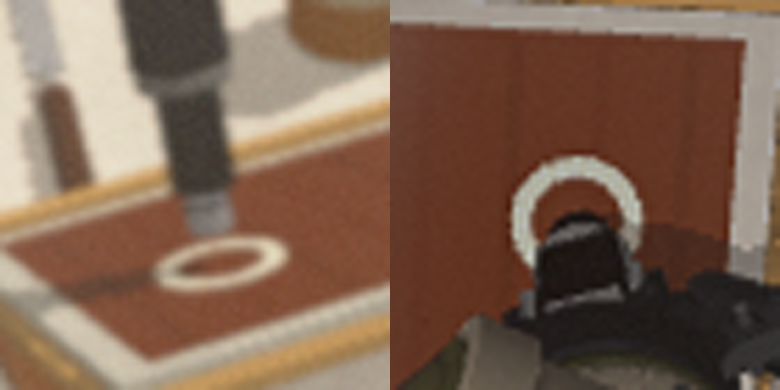

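The nose face (scene ≈277.8,230.7) is 15 mm above the middle of the ring, as predicted. I'll press with averaged forces and fit the contact height.

```bash
python3 - <<'E'
from h import *
from bench import env,monitor,eyes
F=lambda n:np.mean([(env.hold(.03),monitor.sense()["contact_force"])[1] for _ in range(n)],0)@N
go=lambda h,v=.03:env.movel(RING+N*(h+OFF),v,frame=QR)
go(.005,.05); env.hold(.3); f0=F(20); h=.005; log=[]
while h>-.006:
    h-=.001; go(h); env.hold(.06); d=F(7)-f0; log.append((round(h*1e3,1),round(float(d),2)))
    c=[x for x in log if x[1]>1.1]
    if len(c)>=3 and c[-3:]==log[-3:]: break
print(log)
c=log[-3:]; h0=np.mean([x[0]+(x[1]-1.5)/.3 for x in c]); print("h0 by force",h0,"bracket",log[-4:-2])
e=np.clip(h0,c[0][0],c[0][0]+1.0); t=e-6; print("target",t)
go(t/1e3,.02); env.hold(.2); print("spring",F(25)-f0)
s=monitor.sense();print(s["clock"],s["position"]-(RING+N*(t/1e3+OFF)))
a=eyes.grab_frame("scene");b=eyes.grab_frame("top")
cv2.imwrite("pics/l5.png",np.hstack([cv2.resize(a["frame"][205:255,255:305],(390,390),interpolation=2),cv2.resize(b["frame"][155:205,275:325],(390,390),interpolation=2)])[:,:,::-1])
E
```

```text
[(4.0, -0.08), (3.0, 0.13), (2.0, 0.15), (1.0, 0.03), (0.0, 1.76), (-1.0, 2.42), (-2.0, 2.54)]
h0 by force 1.4666666666666668 bracket [(1.0, 0.03), (0.0, 1.76)]
target -5.0
spring 3.2644178611876797
26.5833 [ 2.24361999e-05 -1.02834115e-05  2.58297673e-05]
```

View pics/l5.png

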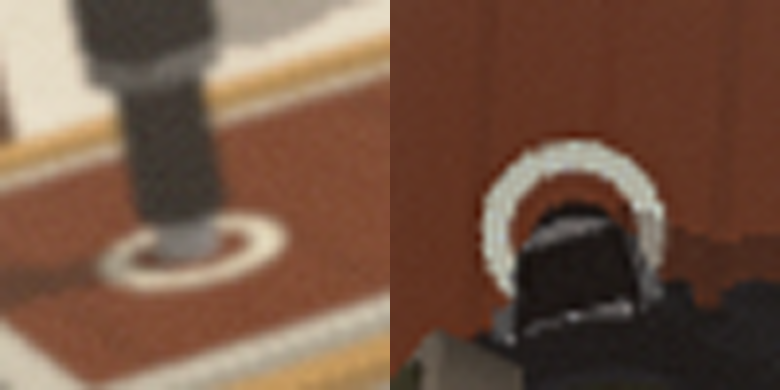

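The nose stands inside the ring, about half in (3.26 N). I'll hold it there and hand in.

```bash
python3 - <<'E'
from bench import env,job
env.hold(1.5); print(job.hand_in())
E
```

```text
the job is handed in; nothing more can be done
None
```

The job is handed in: I zeroed the probe on the middle of the white tile (about 6 mm of nose stroke, 3.4 N), and the arm is still holding it square inside the paper ring at about half stroke (3.3 N), after about 28 s on the robot's clock.

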